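# Run a sliding hook into its rail until it latches

### The job

Pick up the sliding hook that stands on the table, feed its foot into the open end of the slotted rail (round nose first, hook to the left as seen from the open end) and slide it along until it meets the sprung buffer and the catch snaps shut behind it, so that it stays latched there when you let go. Push gently, feeling for the stop and never ramming it, and leave the other things on the table where they are.

Things in the scene. Friction and masses are not known exactly. Their poses are not given: they have to be found in the camera images.
- rail: bare aluminium rail, level, on two posts and a dark base plate, fixed. Origin on the table below the open end of the closed channel; +x along the rail into it (away from the robot, within 0.3 rad), +y left, +z up. Closed part x = 0 to 215 mm; before it the bare channel floor goes on as an open landing tongue (x = -45 to 0, 25 mm wide). Keep every push on rail and stop well below 20 N; 30 N bends them.
- rail_mouth (a point): middle of the channel floor at the open end of the closed part, 110 mm above the table; axes as rail. Channel 19 mm wide inside, 11 mm high, walls 3 mm thick; two lips 4 mm thick close the top but for a slot 9 mm wide. A dark stop, up to 23 mm over the floor, is clamped on the rail, its hard face somewhere 125 to 175 mm inside the mouth (not measured: feel for it).
- rail_end (a point): middle of the channel floor at the far, plugged end of the rail. Between it and the mouth sits the stop: a sprung buffer stands 9 mm before its hard face (1 N at first touch, 8 N pressed flush), and a spring catch in a housing on the -y side, 45 mm before that face, is pushed aside by the nose (a bump of 2 to 7 N) and snaps in behind the tail once the buffer is in by about 4 mm. 8 to 14 N of push is enough.
- hanger_grip (a point): centre of the grip block of the loose sliding hook (some 120 g), which stands upright on its foot. The block is grey, 14 mm along x, 24 mm along y, 40 mm high. +x is the way it goes into the rail, +z up. A wire hook reaches out from the block to +y as far as 60 mm and down to 3 mm above the level of the foot's underside.
- hanger_foot (a point): middle of the underside of the sliding hook's steel foot, 46 mm below the centre of the grip block, same axes. The foot is 40 mm along x, 16 mm wide, 8 mm high, with a round nose (radius 8 mm) at +x and a square tail at -x. A round neck 6 mm thick joins it to the grip block, whose lower end is 26 mm above this point.
- tape: roll of tape lying on the table, 103 mm across, 25 mm high; to be left alone. Origin under its centre.
- polish: small black bottle standing on the table, 27 mm across, 74 mm high; to be left alone. Origin under its centre.
- counter: small white hand tally counter lying on the table near the robot, 46x67x22 mm; to be left alone. Origin under its centre.

How it is judged (in metres and radians):
On the way:
1. the hook's foot has entered the channel at the open end, upright (x of hanger_grip in the frame of rail between 0 and 0.07 m and y of hanger_grip in the frame of rail between -0.006 and 0.006 m and z of hanger_grip in the frame of rail between 0.152 and 0.162 m), for 0.1 s.
At the end, for the whole second after the job is handed in: the hook is released and at rest, upright (within 0.2 rad) in the rail's channel, latched: held under spring pressure between the catch and the buffer (more than 6.5 N of contact force in all on it; unlatched it has under 6 N) (contact force between hanger and rail above 6.5 N and x of hanger_grip in the frame of rail above 0.08 m and y of hanger_grip in the frame of rail between -0.008 and 0.008 m and z of hanger_grip in the frame of rail between 0.15 and 0.162 m and angle between hanger_grip's own z axis and vertical below 0.2 rad and linear speed of hanger below 0.02 m/s); the robot touches nothing.
It fails at once if the hook is pushed against the rail or its stop with more than 30 N (contact force between hanger and rail above 30 N).
It fails at once if another thing on the table is shifted by more than 25 mm (distance of any of tape, polish, counter from where it was at the start of the episode above 0.025 m).
It also fails if it takes over 72 s, if anything falls off the work surface, if the arm or the gripper's body presses on something with over 40 N, if the wrist force passes 120 N, or if a joint passes its speed limit or range.

### The arm

A 6-joint arm with a two-finger parallel gripper is mounted at the origin on a cart in front of the work surface, level with it; the furniture and walls round the work are solid. World frame = base frame: x ahead of the robot, y to its left, z up, the work surface at z = 0. Lengths are in mm, angles in degrees, forces in N, time in s.
With the tool pointing down it reaches from about 350 to 850 mm from the base axis. Payload 8.1 kg.
Tool frame: the origin (TCP) lies midway between the tips of the shut fingers; the grasp point (between the pads) lies 19 mm behind it; z points along the fingers, y is the direction in which the jaws open and shut (so a half turn about z gives the same grasp; the last joint's range is limited). The gripper opens to 85 mm and grips with 20 to 120 N. Pads are 22 mm wide; open, the fingers measure 114 mm over their backs; the gripper's body (76 mm by 85 mm) begins 54 mm behind the grasp point. The pads swing forward as they close: fully open they stand 13 mm farther back than shut.
Start: joints at [-77.028, 7.471, 85.268, -0, 87.261, -4.893], TCP at [184.084, -571.068, 231.292] pointing down, gripper open.
Joint ranges: [-169.43, 169.43], [-51.17, 129.36], [1.28, 143.12], [-76.62, 256.62], [0, 156.53], [-152.29, 152.29]. Speed limits (degrees/s): [136.94, 136.94, 159.86, 180, 180, 180].

### API

Orientations are given as [roll, pitch, yaw] about the fixed x, y, z axes, in that order (R = Rz(yaw) Ry(pitch) Rx(roll)).
In Python, from bench import telemetry, snapshot, camera_params, job gives the robot as it stands. The module is installed in compiled form; this text tells all that it offers.
- The arm moves only by the shell command python3 -m jog 'ROWS' [FORCE]. ROWS is JSON, a list that holds one entry, the list of rows, each a list of 7 numbers: the shift along the tool's x, y, z in units of 50 mm (1.0 is 50 mm), then the turn, a rotation vector about the tool's x, y, z in units of 2 pi rad (1.0 is 2 pi rad), then the opening, from 0 (shut) to 1 (fully open). In form: [[[dx, dy, dz, rx, ry, rz, claw], ...]]. A call has 1 to 12 rows; each row shifts and turns the commanded pose from where the row before left it, along the tool's axes as they then stand; what a row does not reach is not made up. A row lasts 1/8 s, in which the tool goes at most 62.5 mm and 10.7 degrees, less where a joint would pass 70% of its speed; a pose out of reach is approached as far as the arm can. A call with a number of a shift or a turn outside -1 to 1 is refused whole. A call with a gripper value outside its range is refused whole. The fingers move at their own pace and stop on an object; FORCE is the grip in N (left out, the last holds). Time passes only in rows, so rows that do not move let the fingers close. It gives the time, the measured TCP pose, the force and the opening at its end, in the units of the state.
- telemetry.sense(): the state, without advancing time (a new reading comes with each control period).
- snapshot(name): name is "side" or "top"; returns (picture, depth): 400x640x3 uint8, red, green, blue; 400x640 float32, mm along the optical axis (not along the pixel's ray), 0 where there is no reading.
- camera_params(name): a dict with "K" (3x3 intrinsics, pixels), "D" ([k1, k2, p1, p2, k3] as OpenCV has them; the pictures are not rectified), "extrinsics" (4x4, takes a point from camera to world coordinates). Camera axes: x right, y down, z forward; pixel columns grow to the right and rows downward; lengths in mm; the calibration is good to about 2 mm. A picture is of the moment at which its call begins. camera_params takes no time and is no camera call.
- job.hand_in(): hands the job in, once; it reports no verdict.
The state is a dict: "time": time; "joint_pos": joint angles; "qd": joint speeds; "joint_efforts": joint torques, N m; "tool_pos": TCP position; "tcp_rot": TCP orientation; "ft_force": force on the tool from outside, world axes, zero at the start; "wrist_torque": the same for the moment, N m; "finger_gap": finger opening in mm.
Only numpy, scipy, OpenCV 4.12 (cv2) and the standard library are available. Lean on these libraries where they do the work, as an engineer would, in place of code of your own. Each camera call takes 0.05 s, during which the arm holds its last target. There are 200 camera calls.

## Working session

There is one attempt and no reset: what is moved stays moved. The work goes in short steps, Python scripts to look and compute and a shell command to move; the robot and the scene stay as the last step left them, time stands still between calls to the robot, and variables do not carry over. Pictures are saved under pics/ and viewed, about 8 in all and at most 12, crops included, and the job is handed in when it is done.

```bash
mkdir -p pics; cat > h.py <<'E'
import numpy as np, cv2
from bench import telemetry, snapshot, camera_params, job
def cloud(name, d):
    c=camera_params(name); K=np.array(c["K"],float); D=np.array(c["D"],float); T=np.array(c["extrinsics"],float)
    v,u=np.mgrid[0:400,0:640]
    p=cv2.undistortPoints(np.stack([u,v],-1).reshape(-1,1,2).astype(np.float64),K,D).reshape(400,640,2)
    P=np.dstack([p[...,0]*d,p[...,1]*d,d])
    W=P@T[:3,:3].T+T[:3,3]
    W[d<=0]=np.nan
    return W
E
python3 - <<'E'
from h import *
ims=[]
for n in("top","side"):
    im,d=snapshot(n); np.savez(f"{n}0.npz",im=im,d=d); cv2.imwrite(f"pics/{n}0.png",im[...,::-1])
    print(n,np.round(camera_params(n)["extrinsics"],3).tolist(),camera_params(n)["K"])
print(telemetry.sense())
E
```

```text
top [[-0.016, -0.998, 0.064, 484.912], [-1.0, 0.017, 0.014, 192.706], [-0.015, -0.063, -0.998, 1169.1], [0.0, 0.0, 0.0, 1.0]] [[511.17574846   0.         325.89583285]
 [  0.         511.17574846 198.99912492]
 [  0.           0.           1.        ]]
side [[-0.994, 0.082, -0.073, 596.665], [0.109, 0.655, -0.747, 904.533], [-0.013, -0.751, -0.66, 701.544], [0.0, 0.0, 0.0, 1.0]] [[397.44890372   0.         321.42448374]
 [  0.         397.44890372 197.25097098]
 [  0.           0.           1.        ]]
{'time': 0.1, 'joint_pos': array([-7.70279724e+01,  7.51137158e+00,  8.53240482e+01,  1.03815527e-03,
        8.72637002e+01, -4.89298510e+00]), 'qd': array([-0.03497948, -0.16575962, -0.1610498 , -0.07140721,  0.07109636,
       -0.00494832]), 'joint_efforts': array([ 3.39797143e-04, -5.70953715e+01, -5.01943016e+01, -2.82698020e-04,
        8.17243854e-03,  1.12189247e-05]), 'tool_pos': array([ 183.97758228, -570.55637117,  230.33353257]), 'tcp_rot': array([-1.79901330e+02, -9.48753930e-03,  1.78649541e+01]), 'ft_force': array([ 0.88214278, -0.08499523, -0.2649441 ]), 'wrist_torque': array([-0.00405646, -0.05114868,  0.00616606]), 'finger_gap': 85.59939786702854}
```

View pics/top0.png

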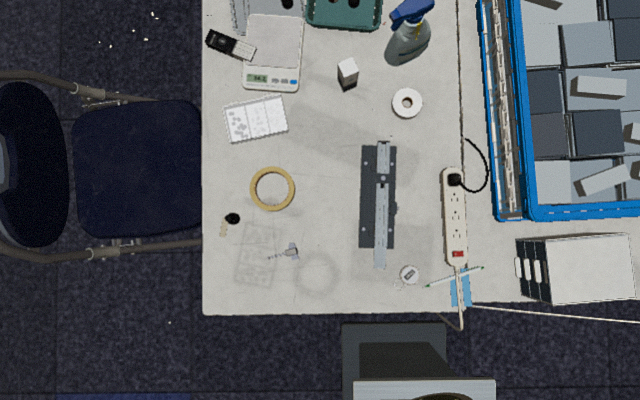

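View pics/side0.png

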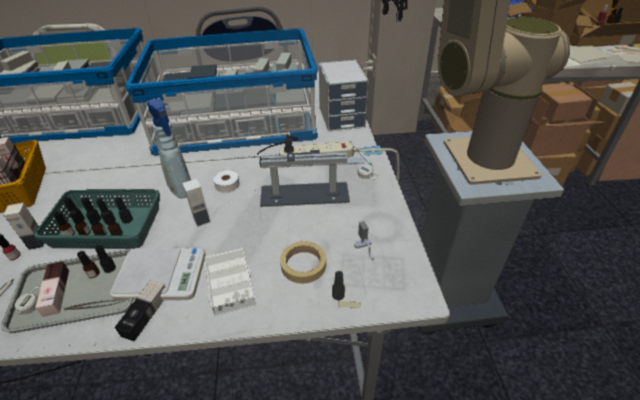

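The top view shows the rail at u≈380, with its open end near (379,266). The hook block is at (291,251), with its wire reaching to (268,258). The tape is at (272,189), the polish at (232,218) and the counter at (409,273). The side view agrees. Next I'll measure.

```bash
python3 - <<'E'
from h import *
W={}
for n in("top","side"):
    z=np.load(f"{n}0.npz"); W[n]=cloud(n,z["d"]); 
def reg(n,u0,u1,v0,v1,zl,zh):
    p=W[n][v0:v1,u0:u1].reshape(-1,3); p=p[(p[:,2]>zl)&(p[:,2]<zh)]; return p
def rect(name,p):
    if len(p)<4: print(name,len(p));return
    r=cv2.minAreaRect(p[:,:2].astype(np.float32)); print(name,len(p),"mean",p.mean(0).round(1),"rect",np.round(r[0],1),np.round(r[1],1),round(r[2],1),"zmax",p[:,2].max().round(1))
rect("table top",reg("top",300,345,200,230,-30,30)); rect("table side",reg("side",230,260,220,240,-30,30))
for n,b in(("top",(262,305,238,268)),("side",(345,380,212,262))):
    for zl,zh in((55,80),(30,55),(5,30),(5,90)): rect(f"hook {n} {zl}",reg(n,*b,zl,zh))
for n,b in(("top",(355,405,135,275)),("side",(250,360,135,180))):
    for zl,zh in((104,113),(113,124),(124,129),(129,160)):rect(f"rail {n} {zl}",reg(n,*b,zl,zh))
# rail axis: lateral centre per x-slice
for n,b in(("top",(355,405,135,275)),("side",(250,360,135,180))):
    p=reg(n,*b,100,150)
    for x in range(280,640,20):
        q=p[(p[:,0]>=x)&(p[:,0]<x+20)]
        if len(q)>3: print(n,x,len(q),"y",q[:,1].min().round(1),q[:,1].mean().round(1),q[:,1].max().round(1),"z",np.percentile(q[:,2],[5,50,95]).round(1))
    print("x ext",p[:,0].min(),p[:,0].max())
rect("tape",reg("top",240,305,160,220,12,40));rect("pol",reg("top",215,245,205,230,30,90));rect("counter",reg("top",390,425,260,290,8,40))
a=np.load("top0.npz")["im"][120:290,220:430]; b=np.load("side0.npz")["im"][130:270,240:400]
cv2.imwrite("pics/c1.png",np.vstack([cv2.resize(a[60:170,:],(640,335),interpolation=cv2.INTER_CUBIC),cv2.resize(b[70:140,70:150],(300,262),interpolation=cv2.INTER_CUBIC) if 0 else cv2.resize(b[:66],(640,264),interpolation=cv2.INTER_CUBIC)])[...,::-1])
E
```

```text
table top 1348 mean [524.2 219.1   0.9] rect [524.3 219.1] [101.1  66.6] 89.1 zmax 8.1
table side 600 mean [7.200e+02 2.065e+02 3.000e-01] rect [721.2 204.8] [72.4 76.7] 87.7 zmax 4.1
hook top 55 74 mean [444.3 286.7  66.6] rect [444.3 287.2] [13.9 23.9] 15.0 zmax 72.3
hook top 30 23 mean [440.1 304.3  35. ] rect [443.3 299.9] [11.9 49.4] 8.5 zmax 52.3
hook top 5 114 mean [439.6 299.9   8.9] rect [438.  308.8] [95.5 63.2] 89.4 zmax 29.9
hook top 5 211 mean [441.3 295.8  32. ] rect [438.  308.8] [95.5 63.2] 89.4 zmax 72.3
hook side 55 80 mean [444.2 293.9  63.4] rect [444.2 291. ] [14.2 26.5] 18.1 zmax 68.3
hook side 30 86 mean [443.3 301.   40.1] rect [440.6 302.9] [12.7 51.1] 28.0 zmax 55.0
hook side 5 120 mean [441.1 304.1  11.4] rect [436.2 315.8] [39.5 68.5] 13.8 zmax 29.9
hook side 5 286 mean [442.6 300.3  34.6] rect [444.3 312.9] [69.  40.2] 84.2 zmax 68.3
rail top 104 554 mean [504.6  96.3 110.5] rect [538.   97.4] [ 25.1 255.6] 88.3 zmax 113.0
rail top 113 286 mean [540.4  95.1 118.8] rect [539.5  84.8] [ 45.5 259.7] 86.9 zmax 124.0
rail top 124 735 mean [558.9  91.1 126.3] r
[... 1336 characters left out ...]
 110 y 86.7 104.9 116.5 z [101.7 120.6 126.1]
side 500 95 y 71.8 103.3 114.2 z [108.8 121.3 126.5]
side 520 127 y 70.2 97.1 112.4 z [109.3 124.  128.3]
side 540 116 y 71.1 97.8 113.0 z [109.6 123.9 128.8]
side 560 112 y 77.0 97.7 111.0 z [108.4 122.5 129.1]
side 580 114 y 76.4 100.9 112.5 z [109.2 127.2 132.6]
side 600 98 y 77.9 98.2 109.8 z [109.6 122.4 129.7]
side 620 100 y 80.7 98.0 107.5 z [106.4 119.2 126.4]
x ext 418.72876410295726 670.9020071368936
tape 742 mean [584.2 332.3  24.3] rect [584.4 331.6] [98.9 98.7] 46.2 zmax 30.4
pol 119 mean [519.4 417.3  54.6] rect [519.9 418.1] [20.3 24.6] 89.4 zmax 78.3
counter 337 mean [385.9  28.9  20.8] rect [382.4  33.9] [50.6 54.5] 3.0 zmax 28.6
```

View pics/c1.png

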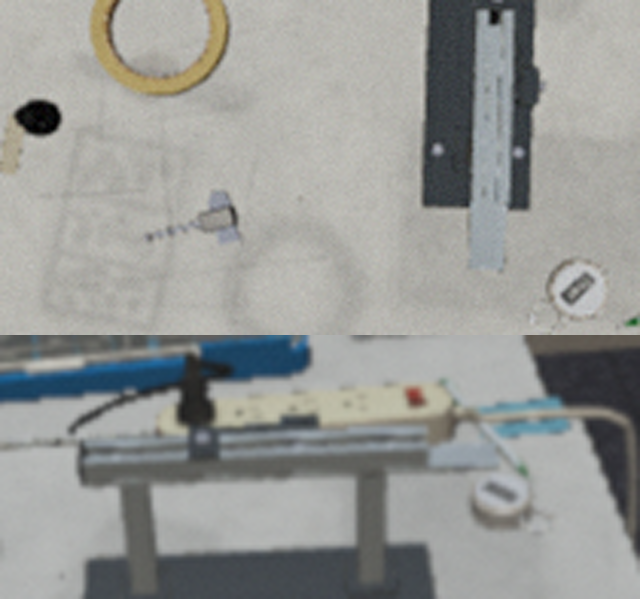

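The rail's open end lies toward the robot, and its yaw is about −3°. The hook's yaw is about +15°, with the wire to +y. I'll grip it across the 14 mm faces, with the jaws along the hook's x. First I travel toward the hook.

```bash
python3 -m jog '[[[0.685,-0.517,-0.082,0,0,0,1],[0.685,-0.517,-0.082,0,0,0,1],[0.685,-0.517,-0.082,0,0,0,1],[0.685,-0.517,-0.082,0,0,0,1],[0.685,-0.517,-0.082,0,0,0,1],[0.685,-0.517,-0.082,0,0,0,1],[0.685,-0.517,-0.082,0,0,0,1],[0.685,-0.517,-0.082,0,0,0,1],[0.685,-0.517,-0.082,0,0,0,1],[0.685,-0.517,-0.082,0,0,0,1],[0.685,-0.517,-0.082,0,0,0,1],[0.685,-0.517,-0.082,0,0,0,1]]]'
cat >> h.py <<'E'
def to(x,y,z,yaw):
    "shift in tool axes (units), rz units, to the wanted downward pose"
    from scipy.spatial.transform import Rotation as R
    s=telemetry.sense(); R0=R.from_euler("xyz",s["tcp_rot"],degrees=True); R1=R.from_euler("xyz",[180,0,yaw],degrees=True)
    d=R0.inv().apply(np.array([x,y,z])-s["tool_pos"])/50
    r=(R0.inv()*R1).as_rotvec()/(2*np.pi)
    print("t",round(s["time"],2),"pos",s["tool_pos"].round(2),"rot",s["tcp_rot"].round(2),"F",s["ft_force"].round(2),"M",s["wrist_torque"].round(2),"gap",round(s["finger_gap"],1))
    print("shift",d.round(4),"rot",r.round(5))
E
python3 - <<'E'
from h import *
to(444,287,170,105)
for n,o in(("top",0),("side",0)):
    z=np.load(f"{n}0.npz"); W=cloud(n,z["d"])
    b=(355,405,135,275) if n=="top" else (250,360,135,180)
    p=W[b[2]:b[3],b[0]:b[1]].reshape(-1,3)
    for lab,zl,zh,xl,xh in(("tongue",106,115,412,450),("lips",121,132,470,515),("lips",121,132,610,660)):
        q=p[(p[:,2]>zl)&(p[:,2]<zh)&(p[:,0]>xl)&(p[:,0]<xh)]
        # centre of lateral extents per 6 mm slice
        c=[((x+3),(np.percentile(s[:,1],3)+np.percentile(s[:,1],97))/2,np.ptp(s[:,1])) for x in range(xl,xh,6) if len(s:=q[(q[:,0]>=x)&(q[:,0]<x+6)])>6]
        print(n,lab,np.mean(c,0).round(2),np.median(q[:,2]).round(1))
    st=p[(p[:,2]>131)&(p[:,2]<137)]; print("stop",np.percentile(st[:,0],[2,10,50,90,98]).round(1))
    k=W[238:268,262:305] if n=="top" else W[212:262,345:380]
    k=k.reshape(-1,3);q=k[(k[:,2]>45)&(k[:,2]<80)]
    print("block",cv2.minAreaRect(q[:,:2].astype(np.float32)), "top z",np.percentile(q[:,2],[50,90]))
    w=k[(k[:,2]>6)&(k[:,2]<60)&(k[:,1]>312)]; print("wire tip",len(w),w[w[:,1]>330].mean(0).round(1), w[:,1].max())
E
```

```text
time: 1.6
tool_pos: [480.5, -148.4, 280.3]
tcp_rot: [-180.0, 0.0, 17.9]
ft_force: [0.7, -0.7, -0.3]
finger_gap: 85.5
t 1.6 pos [ 480.55 -148.39  280.27] rot [-1.7998e+02  3.0000e-02  1.7860e+01] F [ 0.7  -0.68 -0.32] M [-0.04 -0.02 -0.01] gap 85.5
shift [ 1.9765 -8.5115  2.207 ] rot [-9.0000e-05  2.0000e-05 -2.4204e-01]
top tongue [433.   100.58  24.02] 110.8
top lips [494.    97.38  23.5 ] 125.9
top lips [637.    89.79  23.67] 125.8
stop [526.6 546.5 588.  598.1 600.3]
block ((444.285400390625, 287.1915588378906), (13.884964942932129, 23.87837028503418), 14.968222618103027) top z [66.53965733 69.13421784]
wire tip 32 [431.4 338.6  11.2] 354.32497205174445
side tongue [433.   103.23  25.85] 110.4
side lips [491.   100.8   26.68] 124.6
side lips [634.    93.48  25.38] 125.0
stop [566.1 584.4 592.  596.6 599.7]
block ((444.1893310546875, 290.97271728515625), (14.197541236877441, 26.54743003845215), 18.060895919799805) top z [63.45889392 66.6564708 ]
wire tip 43 [431.1 339.7  10.7] 349.07399072331793
```

```bash
python3 -m jog '[[[0.165,-0.709,0.18,0,0,0,1],[0.165,-0.709,0.18,0,0,0,1],[0.165,-0.709,0.18,0,0,0,1],[0.165,-0.709,0.18,0,0,0,1],[0.165,-0.709,0.18,0,0,0,1],[0.165,-0.709,0.18,0,0,0,1],[0.165,-0.709,0.18,0,0,0,1],[0.165,-0.709,0.18,0,0,0,1],[0.165,-0.709,0.18,0,0,0,1],[0.165,-0.709,0.18,0,0,0,1],[0.165,-0.709,0.18,0,0,0,1],[0.165,-0.709,0.18,0,0,0,1]]]'
python3 -m jog '[[[0,0,0,0,0,-0.0242,1],[0,0,0,0,0,-0.0242,1],[0,0,0,0,0,-0.0242,1],[0,0,0,0,0,-0.0242,1],[0,0,0,0,0,-0.0242,1],[0,0,0,0,0,-0.0242,0.7],[0,0,0,0,0,-0.0242,0.6],[0,0,0,0,0,-0.0242,0.6],[0,0,0,0,0,-0.0242,0.6],[0,0,0,0,0,-0.0242,0.6],[0,0,0,0,0,0,0.6]]]'
python3 -c "
from h import *
to(444.3,287.6,34,105)"
```

```text
time: 3.1
tool_pos: [443.3, 286.6, 171.8]
tcp_rot: [180.0, 0.0, 17.9]
ft_force: [1.2, 0.4, 1.0]
finger_gap: 85.3
time: 4.47
tool_pos: [443.5, 285.4, 172.1]
tcp_rot: [-180.0, 0.0, 104.9]
ft_force: [1.2, -0.4, 0.7]
finger_gap: 51.0
t 4.47 pos [443.54 285.39 172.08] rot [-1.7995e+02  1.0000e-02  1.0493e+02] F [ 1.17 -0.38  0.73] M [-0.02  0.05 -0.02] gap 51.0
shift [0.0392 0.0283 2.7615] rot [-1.3e-04  2.0e-05 -1.9e-04]
```

```bash
python3 -m jog '[[[0.04,0.03,0.4,0,0,0,0.6],[0,0,0.4,0,0,0,0.6],[0,0,0.4,0,0,0,0.6],[0,0,0.4,0,0,0,0.6],[0,0,0.4,0,0,0,0.6],[0,0,0.4,0,0,0,0.6],[0,0,0.36,0,0,0,0.6],[0,0,0,0,0,0,0.6]]]'
python3 -m jog '[[[0,0,0,0,0,0,0.3],[0,0,0,0,0,0,0.2],[0,0,0,0,0,0,0.1],[0,0,0,0,0,0,0],[0,0,0,0,0,0,0],[0,0,0,0,0,0,0],[0,0,0,0,0,0,0]]]' 60
python3 -c "
from h import *
to(444.3,287.6,34,105)"
```

```text
time: 5.48
tool_pos: [443.3, 287.1, 32.7]
tcp_rot: [-179.8, 0.0, 104.9]
ft_force: [-0.0, -0.9, -0.2]
finger_gap: 51.3
time: 6.35
tool_pos: [445.4, 288.1, 35.3]
tcp_rot: [179.9, -0.0, 105.0]
ft_force: [-0.7, -0.3, 6.1]
finger_gap: 13.0
t 6.35 pos [445.35 288.13  35.31] rot [ 1.7993e+02 -2.0000e-02  1.0498e+02] F [-0.72 -0.28  6.08] M [-0.09  0.15  0.02] gap 13.0
shift [-0.0048 -0.0231  0.0262] rot [ 2.1e-04 -4.0e-05 -5.0e-05]
```

```bash
python3 -m jog '[[[0,0,-0.2,0,0,0,0],[0,0,-0.4,0,0,0,0],[0,0,-0.6,0,0,0,0],[0,0,-0.6,0,0,0,0],[0,0,-0.6,0,0,0,0],[0,0,-0.6,0,0,0,0],[0,0,-0.2,0,0,0,0],[0,0,0,0,0,0,0]]]'
python3 -c "
from h import *
to(425,102,185,87.1)"
```

```text
time: 7.35
tool_pos: [445.0, 287.9, 194.7]
tcp_rot: [180.0, -0.0, 105.0]
ft_force: [-0.0, 0.4, -1.5]
finger_gap: 12.8
t 7.35 pos [444.96 287.93 194.7 ] rot [ 1.7995e+02 -1.0000e-02  1.0499e+02] F [-0.04  0.36 -1.51] M [-0.02 -0.    0.  ] gap 12.8
shift [-3.4888 -1.3474  0.1924] rot [ 1.300e-04 -5.000e-05  4.969e-02]
```

```bash
python3 -m jog '[[[-0.35,-0.135,0.02,0,0,0,0],[-0.35,-0.135,0.02,0,0,0,0],[-0.35,-0.135,0.02,0,0,0,0],[-0.35,-0.135,0.02,0,0,0,0],[-0.35,-0.135,0.02,0,0,0,0],[-0.35,-0.135,0.02,0,0,0,0],[-0.35,-0.135,0.02,0,0,0,0],[-0.35,-0.135,0.02,0,0,0,0],[-0.35,-0.135,0.02,0,0,0,0],[-0.34,-0.132,0.01,0,0,0,0],[0,0,0,0,0,0.025,0],[0,0,0,0,0,0.0247,0]]]'
python3 - <<'E'
from h import *
to(425,102,185,87.1)
o=[]
for n,b in(("top",(330,430,180,290)),("side",(300,400,100,200))):
    im,d=snapshot(n); np.savez(f"{n}1.npz",im=im,d=d)
    o.append(cv2.resize(im[b[2]:b[3],b[0]:b[1]],(400,400 if n=="side" else 440),interpolation=cv2.INTER_CUBIC)[:400])
    W=cloud(n,d)[b[2]:b[3],b[0]:b[1]].reshape(-1,3)
    for lab,zl,zh in(("foot",146,162),("wire/block",162,210)):
        q=W[(W[:,2]>zl)&(W[:,2]<zh)&(W[:,0]<470)&(W[:,0]>380)&(W[:,1]<190)]
        if len(q): print(n,lab,len(q),q.min(0).round(1),q.mean(0).round(1),q.max(0).round(1))
cv2.imwrite("pics/h1.png",np.hstack(o)[...,::-1])
E
```

```text
time: 8.85
tool_pos: [424.8, 100.9, 185.1]
tcp_rot: [180.0, -0.0, 86.8]
ft_force: [0.6, 0.7, -2.2]
finger_gap: 13.4
t 8.85 pos [424.75 100.93 185.07] rot [ 1.7998e+02 -1.0000e-02  8.6750e+01] F [ 0.55  0.71 -2.2 ] M [ 0.02 -0.11 -0.03] gap 13.4
shift [0.0216 0.0038 0.0013] rot [ 5.0e-05 -1.0e-05 -9.6e-04]
top foot 1 [430.4 155.9 159. ] [430.4 155.9 159. ] [430.4 155.9 159. ]
top wire/block 6 [426.9 156.3 165.7] [428.7 157.9 168.2] [430.9 160.2 169.9]
side foot 100 [405.1  94.8 149.8] [425.5 111.3 157.2] [443.8 161.3 161.7]
side wire/block 193 [404.9  97.5 162.3] [426.4 115.6 193.1] [444.7 163.5 210. ]
```

View pics/h1.png

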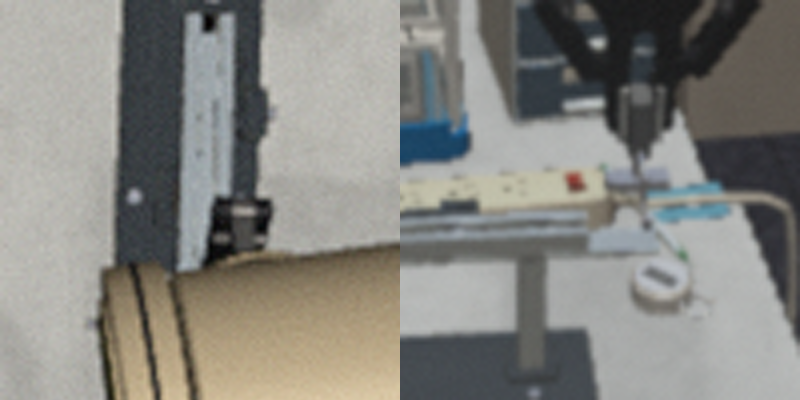

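The side view (right half) shows the foot level above the tongue at about (638,178), with the wire toward the camera. The arm hides the hook in the top view. I'll compare foot and tongue laterally in the side cloud.

```bash
python3 - <<'E'
from h import *
z=np.load("side1.npz"); W=cloud("side",z["d"])[100:200,300:400].reshape(-1,3)
e=np.array([.9987,-.0506]);l=np.array([.0506,.9987]);o=np.array([455,99.4])
X=(W[:,:2]-o)@e;Y=(W[:,:2]-o)@l;Z=W[:,2]
for a,b in((-50,-44),(-44,-40),(-40,-36),(-36,-28),(-28,-20),(-20,-16),(-16,-12),(-12,-6)):
    m=(X>a)&(X<b)
    for lab,m2 in(("foot",(Z>146)&(Z<163)&(Y<25)),("tongue",(Z>106)&(Z<114))):
        k=m&m2
        if k.sum()>2: print(a,lab,k.sum(),"Y",np.percentile(Y[k],[0,10,50,90,100]).round(1),"Z",np.percentile(Z[k],[5,50,95]).round(1))
m=(Z>112)&(Z<130)&(abs(Y)<18)
for a in range(-12,12,2):
    k=m&(X>a)&(X<a+2); print(a,k.sum(),Z[k].max().round(1) if k.any() else"")
E
```

```text
-50 foot 15 Y [-5.5 -2.3  9.  12.  12.4] Z [153.4 157.9 159.9]
-50 tongue 6 Y [-7.5 -6.4  6.  14.6 14.8] Z [107.8 109.  110.7]
-44 foot 10 Y [-2.6  2.4  7.7 11.  12. ] Z [153.4 158.4 160.1]
-44 tongue 11 Y [-6.8 -2.9  6.6 13.2 14.4] Z [107.2 109.3 111.2]
-40 foot 7 Y [-4.8 -0.6  9.3 11.3 11.8] Z [153.9 158.9 159.4]
-40 tongue 10 Y [-7.  -5.5  5.2 14.7 16.7] Z [107.6 110.4 111.9]
-36 foot 12 Y [-0.   3.9  9.1 12.3 13.5] Z [150.9 158.1 161.4]
-36 tongue 25 Y [-3.215e+02 -3.179e+02  2.000e-01  1.330e+01  1.500e+01] Z [107.1 109.6 112.1]
-28 foot 22 Y [-5.7 -4.2  8.8 10.8 11.2] Z [150.  157.7 159.8]
-28 tongue 22 Y [-9.7 -7.6  5.4 15.5 17.2] Z [109.  110.5 113.4]
-20 foot 10 Y [-4.9 -2.6  4.9 11.3 11.7] Z [152.7 157.7 158.5]
-20 tongue 12 Y [-9.6 -7.4  2.3 14.1 17.3] Z [108.6 110.6 112.5]
-16 foot 8 Y [-4.2 -2.5  7.3 10.7 10.7] Z [153.5 157.  158.2]
-16 tongue 10 Y [-9.  -9.   3.6 10.7 16.7] Z [108.7 110.9 112.3]
-12 foot 4 Y [3.4 3.5 4.2 5.3 5.6] Z [150.5 155.4 158.5]
-12 tongue 15 Y [-5.9 -4.   3.6 15.7 17. ] Z [109.6 111.1 112.4]
-12 1 112.4
-10 1 112.6
-8 0 
-6 0 
-4 0 
-2 3 126.9
0 10 126.0
2 7 126.0
4 8 127.5
6 7 126.3
8 8 125.3
10 10 126.1
```

```bash
python3 -m jog '[[[0.005,0.005,0.2,0,0,-0.001,0],[0,0,0.2,0,0,0,0],[0,0,0.2,0,0,0,0],[0,0,0.1,0,0,0,0],[0,0,0.04,0,0,0,0],[0,0,0.02,0,0,0,0],[0,0,0,0,0,0,0]]]'
python3 - <<'E'
from h import *
to(425.05,101.2,146.8,87.1)
E
python3 -m jog '[[[0,0,0.01,0,0,0,0],[0,0,0.01,0,0,0,0],[0,0,0,0,0,0,0]]]'
```

```text
time: 9.82
tool_pos: [425.3, 102.1, 147.2]
tcp_rot: [180.0, -0.0, 87.5]
ft_force: [0.2, 0.3, -1.2]
finger_gap: 12.9
t 9.82 pos [425.27 102.15 147.24] rot [ 1.7998e+02 -1.0000e-02  8.7460e+01] F [ 0.16  0.31 -1.21] M [-0.04  0.03  0.01] gap 12.9
shift [-0.0191 -0.0036  0.0089] rot [ 7.0e-05 -2.0e-05  9.9e-04]
time: 10.2
tool_pos: [425.1, 102.1, 146.0]
tcp_rot: [180.0, -0.0, 87.5]
ft_force: [1.1, -0.5, -1.8]
finger_gap: 12.8
```

```bash
python3 -m jog '[[[-0.018,0,0.01,0,0,0.001,0],[0,0,0,0,0,0,0]]]'
python3 -m jog '[[[0,0,0.01,0,0,0,0],[0,0,0,0,0,0,0]]]'
python3 -m jog '[[[0,0,0.01,0,0,0,0],[0,0,0,0,0,0,0]]]'
python3 -c "
from h import *
to(425.05,101.2,145.5,87.1)"
```

```text
time: 10.45
tool_pos: [425.0, 101.1, 145.4]
tcp_rot: [-180.0, 0.0, 87.1]
ft_force: [0.2, 0.0, -1.0]
finger_gap: 12.8
time: 10.7
tool_pos: [425.1, 101.2, 145.3]
tcp_rot: [180.0, 0.0, 87.1]
ft_force: [-1.6, -0.4, 2.5]
finger_gap: 13.2
time: 10.95
tool_pos: [425.1, 101.2, 145.3]
tcp_rot: [180.0, 0.0, 87.1]
ft_force: [-4.7, -1.4, 6.7]
finger_gap: 13.1
t 10.95 pos [425.13 101.17 145.26] rot [179.99   0.    87.09] F [-4.66 -1.38  6.74] M [-0.18  0.85  0.  ] gap 13.1
shift [ 0.0005 -0.0017 -0.0047] rot [ 4.e-05  1.e-05 -2.e-05]
```

Floor contact at TCP z = 145.3. I'll lift about 0.8 mm clear and feed in gently.

```bash
python3 -m jog '[[[0,0,-0.033,0,0,0,0],[0,0,0,0,0,0,0]]]'
python3 -m jog '[[[0,0.05,0,0,0,0,0],[0,0.05,0,0,0,0,0],[0,0.05,0,0,0,0,0],[0,0.05,0,0,0,0,0]]]'
python3 -m jog '[[[0,0.05,0,0,0,0,0],[0,0.05,0,0,0,0,0],[0,0,0,0,0,0,0]]]'
python3 -m jog '[[[0,0.05,0,0,0,0,0],[0,0.05,0,0,0,0,0],[0,0,0,0,0,0,0]]]'
python3 -c "
from h import *
to(447,100.1,146.2,87.1)"
```

```text
time: 11.2
tool_pos: [425.1, 101.2, 146.1]
tcp_rot: [180.0, -0.0, 87.1]
ft_force: [-0.1, 0.1, -1.1]
finger_gap: 13.1
time: 11.7
tool_pos: [435.3, 100.7, 146.1]
tcp_rot: [-180.0, 0.0, 87.1]
ft_force: [0.5, 0.4, -1.5]
finger_gap: 13.0
time: 12.08
tool_pos: [440.2, 100.4, 146.1]
tcp_rot: [-180.0, -0.0, 87.1]
ft_force: [0.5, 0.5, -1.2]
finger_gap: 13.5
time: 12.45
tool_pos: [445.2, 100.2, 146.2]
tcp_rot: [180.0, 0.0, 87.1]
ft_force: [-0.3, -1.3, -1.7]
finger_gap: 13.2
t 12.45 pos [445.18 100.16 146.17] rot [180.     0.    87.09] F [-0.3  -1.33 -1.67] M [-0.02 -0.05 -0.02] gap 13.2
shift [ 0.0007  0.0364 -0.0007] rot [ 0.e+00  0.e+00 -3.e-05]
```

```bash
python3 -m jog '[[[0,0.05,0,0,0,0,0],[0,0.05,0,0,0,0,0],[0,0,0,0,0,0,0]]]'
python3 -m jog '[[[0,0.05,0,0,0,0,0],[0,0.05,0,0,0,0,0],[0,0,0,0,0,0,0]]]'
python3 -m jog '[[[0,0.05,0,0,0,0,0],[0,0.05,0,0,0,0,0],[0,0,0,0,0,0,0]]]'
python3 -c "
from h import *
to(460,99.4,146.2,87.1)"
```

```text
time: 12.82
tool_pos: [450.2, 99.9, 146.2]
tcp_rot: [180.0, -0.0, 87.1]
ft_force: [0.4, 0.1, -1.2]
finger_gap: 13.4
time: 13.2
tool_pos: [455.2, 99.6, 146.2]
tcp_rot: [180.0, -0.0, 87.1]
ft_force: [-0.6, -0.5, -1.4]
finger_gap: 13.3
time: 13.58
tool_pos: [460.2, 99.4, 146.1]
tcp_rot: [180.0, -0.0, 87.1]
ft_force: [0.4, 0.8, -1.5]
finger_gap: 13.2
t 13.57 pos [460.17  99.4  146.13] rot [180.    -0.    87.09] F [ 0.39  0.85 -1.46] M [ 0.01 -0.02  0.01] gap 13.2
shift [-0.0003 -0.0033 -0.0014] rot [ 0.e+00 -0.e+00 -3.e-05]
```

```bash
python3 -m jog '[[[0,0.08,0,0,0,0,0],[0,0.08,0,0,0,0,0],[0,0.08,0,0,0,0,0],[0,0.08,0,0,0,0,0],[0,0,0,0,0,0,0]]]'
python3 -m jog '[[[0,0.08,0,0,0,0,0],[0,0.08,0,0,0,0,0],[0,0.08,0,0,0,0,0],[0,0.08,0,0,0,0,0],[0,0,0,0,0,0,0]]]'
python3 -m jog '[[[0,0.05,0,0,0,0,0],[0,0.05,0,0,0,0,0],[0,0.05,0,0,0,0,0],[0,0.05,0,0,0,0,0],[0,0,0,0,0,0,0]]]'
```

```text
time: 14.2
tool_pos: [476.2, 98.6, 146.1]
tcp_rot: [-180.0, 0.0, 87.1]
ft_force: [-0.3, 0.4, -1.3]
finger_gap: 13.6
time: 14.82
tool_pos: [492.2, 97.7, 146.1]
tcp_rot: [180.0, 0.0, 87.1]
ft_force: [0.5, -0.1, -1.7]
finger_gap: 13.3
time: 15.45
tool_pos: [502.1, 97.3, 146.1]
tcp_rot: [-180.0, -0.0, 87.1]
ft_force: [0.3, -1.0, -1.9]
finger_gap: 13.2
```

```bash
python3 -m jog '[[[0,0.04,0,0,0,0,0],[0,0.04,0,0,0,0,0],[0,0,0,0,0,0,0]]]'
python3 -m jog '[[[0,0.04,0,0,0,0,0],[0,0.04,0,0,0,0,0],[0,0,0,0,0,0,0]]]'
python3 -m jog '[[[0,0.04,0,0,0,0,0],[0,0.04,0,0,0,0,0],[0,0,0,0,0,0,0]]]'
python3 -m jog '[[[0,0.04,0,0,0,0,0],[0,0.04,0,0,0,0,0],[0,0,0,0,0,0,0]]]'
```

```text
time: 15.82
tool_pos: [506.1, 97.1, 146.2]
tcp_rot: [180.0, -0.0, 87.1]
ft_force: [0.2, 0.3, -2.2]
finger_gap: 13.3
time: 16.2
tool_pos: [510.0, 96.8, 146.1]
tcp_rot: [-180.0, 0.0, 87.1]
ft_force: [-0.2, 0.0, -1.9]
finger_gap: 13.1
time: 16.58
tool_pos: [514.1, 96.7, 146.2]
tcp_rot: [180.0, -0.0, 87.1]
ft_force: [0.0, 0.4, -1.4]
finger_gap: 13.2
time: 16.95
tool_pos: [517.9, 96.6, 146.0]
tcp_rot: [-180.0, -0.0, 87.1]
ft_force: [-0.1, 1.4, -1.4]
finger_gap: 13.1
```

```bash
for i in 1; do :; done; python3 -m jog '[[[0,0.04,0,0,0,0,0],[0,0,0,0,0,0,0]]]'
python3 -m jog '[[[0,0.04,0,0,0,0,0],[0,0,0,0,0,0,0]]]'
python3 -m jog '[[[0,0.04,0,0,0,0,0],[0,0,0,0,0,0,0]]]'
python3 -m jog '[[[0,0.04,0,0,0,0,0],[0,0,0,0,0,0,0]]]'
python3 -m jog '[[[0,0.04,0,0,0,0,0],[0,0,0,0,0,0,0]]]'
```

```text
time: 17.2
tool_pos: [520.1, 96.4, 146.1]
tcp_rot: [180.0, -0.0, 87.1]
ft_force: [-0.5, 1.0, -2.7]
finger_gap: 12.8
time: 17.45
tool_pos: [522.3, 96.3, 146.3]
tcp_rot: [180.0, -0.0, 87.1]
ft_force: [-0.3, 0.8, -2.0]
finger_gap: 13.1
time: 17.7
tool_pos: [524.2, 96.1, 146.2]
tcp_rot: [180.0, -0.0, 87.1]
ft_force: [0.2, 1.4, -1.9]
finger_gap: 12.9
time: 17.95
tool_pos: [526.1, 96.1, 146.2]
tcp_rot: [180.0, -0.0, 87.1]
ft_force: [0.4, 0.2, -1.8]
finger_gap: 12.8
time: 18.2
tool_pos: [528.1, 96.0, 146.1]
tcp_rot: [180.0, -0.0, 87.1]
ft_force: [0.8, 0.4, -0.8]
finger_gap: 13.1
```

```bash
python3 -m jog '[[[0,0.04,0,0,0,0,0],[0,0.04,0,0,0,0,0],[0,0,0,0,0,0,0]]]'
python3 -m jog '[[[0,0.04,0,0,0,0,0],[0,0,0,0,0,0,0]]]'
python3 -m jog '[[[0,0.04,0,0,0,0,0],[0,0,0,0,0,0,0]]]'
python3 -m jog '[[[0,0.04,0,0,0,0,0],[0,0,0,0,0,0,0]]]'
python3 -m jog '[[[0,0.04,0,0,0,0,0],[0,0,0,0,0,0,0]]]'
python3 -m jog '[[[0,0.04,0,0,0,0,0],[0,0,0,0,0,0,0]]]'
```

```text
time: 18.58
tool_pos: [532.2, 95.7, 146.2]
tcp_rot: [180.0, 0.0, 87.1]
ft_force: [1.1, 1.1, -2.5]
finger_gap: 13.4
time: 18.82
tool_pos: [534.1, 95.7, 146.1]
tcp_rot: [180.0, 0.0, 87.1]
ft_force: [-0.3, 0.8, -2.1]
finger_gap: 13.0
time: 19.08
tool_pos: [536.0, 95.6, 146.1]
tcp_rot: [180.0, -0.0, 87.1]
ft_force: [0.3, 1.0, -1.8]
finger_gap: 13.0
time: 19.32
tool_pos: [538.0, 95.4, 146.1]
tcp_rot: [180.0, -0.0, 87.1]
ft_force: [0.3, 1.0, -1.8]
finger_gap: 12.9
time: 19.58
tool_pos: [540.1, 95.4, 146.2]
tcp_rot: [180.0, -0.0, 87.1]
ft_force: [0.1, 1.8, -1.8]
finger_gap: 13.3
time: 19.82
tool_pos: [542.1, 95.2, 146.2]
tcp_rot: [180.0, -0.0, 87.1]
ft_force: [0.0, 1.2, -1.3]
finger_gap: 12.9
```

```bash
python3 -m jog '[[[0,0.04,0,0,0,0,0],[0,0,0,0,0,0,0]]]'
python3 -m jog '[[[0,0.04,0,0,0,0,0],[0,0,0,0,0,0,0]]]'
python3 -m jog '[[[0,0.04,0,0,0,0,0],[0,0,0,0,0,0,0]]]'
python3 -m jog '[[[0,0.04,0,0,0,0,0],[0,0,0,0,0,0,0]]]'
python3 -m jog '[[[0,0.03,0,0,0,0,0],[0,0,0,0,0,0,0]]]'
python3 -m jog '[[[0,0.03,0,0,0,0,0],[0,0,0,0,0,0,0]]]'
```

```text
time: 20.08
tool_pos: [544.1, 95.1, 146.2]
tcp_rot: [180.0, -0.0, 87.1]
ft_force: [-0.3, 1.0, -1.7]
finger_gap: 13.1
time: 20.32
tool_pos: [546.0, 95.0, 146.1]
tcp_rot: [180.0, 0.0, 87.1]
ft_force: [0.2, 0.8, -1.9]
finger_gap: 13.0
time: 20.58
tool_pos: [548.0, 95.0, 146.2]
tcp_rot: [180.0, -0.0, 87.1]
ft_force: [0.5, 0.6, -2.1]
finger_gap: 13.1
time: 20.82
tool_pos: [550.0, 94.8, 146.1]
tcp_rot: [180.0, 0.0, 87.1]
ft_force: [-0.5, 1.3, -2.1]
finger_gap: 13.1
time: 21.08
tool_pos: [551.5, 94.7, 146.1]
tcp_rot: [180.0, 0.0, 87.1]
ft_force: [0.1, 1.2, -1.7]
finger_gap: 13.1
time: 21.32
tool_pos: [553.0, 94.7, 146.2]
tcp_rot: [180.0, 0.0, 87.1]
ft_force: [0.0, 0.7, -1.7]
finger_gap: 12.6
```

```bash
python3 - <<'E'
from h import *
im,d=snapshot("side"); cv2.imwrite("pics/s2.png",cv2.resize(im[90:190,240:370],(780,600),interpolation=cv2.INTER_CUBIC)[...,::-1])
E
```

```text
(no output)
```

View pics/s2.png

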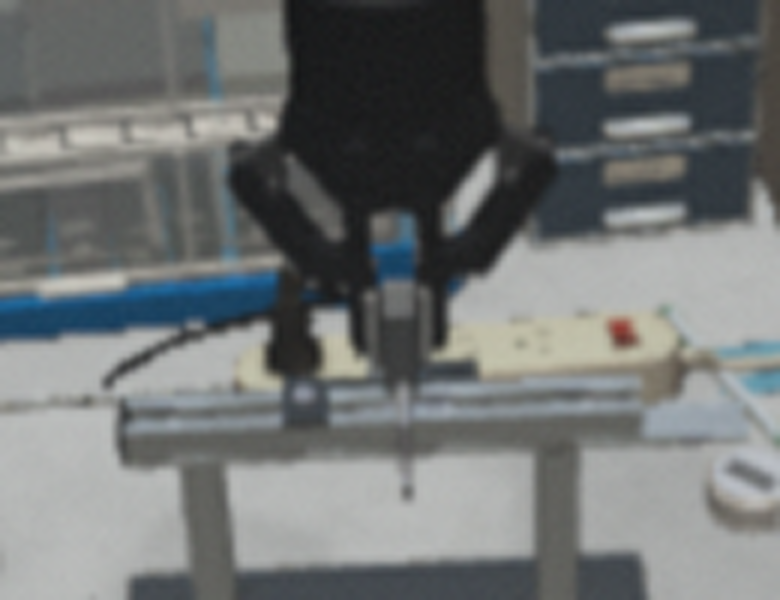

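The foot is in the channel with the block at (400,330). The dark stop is at (305,400), which puts its near face roughly 130 mm inside the mouth, so the buffer should be only a few mm ahead. The +y force is the catch riding on the side of the foot. I'll go on in 1 mm steps.

```bash
python3 -m jog '[[[0,0.02,0,0,0,0,0],[0,0,0,0,0,0,0]]]'
python3 -m jog '[[[0,0.02,0,0,0,0,0],[0,0,0,0,0,0,0]]]'
python3 -m jog '[[[0,0.02,0,0,0,0,0],[0,0,0,0,0,0,0]]]'
python3 -m jog '[[[0,0.02,0,0,0,0,0],[0,0,0,0,0,0,0]]]'
python3 -m jog '[[[0,0.02,0,0,0,0,0],[0,0,0,0,0,0,0]]]'
python3 -m jog '[[[0,0.02,0,0,0,0,0],[0,0,0,0,0,0,0]]]'
```

```text
time: 21.62
tool_pos: [553.9, 94.6, 146.1]
tcp_rot: [-180.0, 0.0, 87.1]
ft_force: [-1.0, 1.7, -1.0]
finger_gap: 13.4
time: 21.88
tool_pos: [554.7, 94.6, 146.1]
tcp_rot: [-180.0, -0.0, 87.1]
ft_force: [-2.2, 1.0, -0.1]
finger_gap: 13.0
time: 22.12
tool_pos: [555.7, 94.6, 146.1]
tcp_rot: [-180.0, 0.0, 87.1]
ft_force: [-2.3, 0.2, 0.5]
finger_gap: 13.3
time: 22.38
tool_pos: [556.8, 94.5, 146.1]
tcp_rot: [-180.0, 0.0, 87.1]
ft_force: [-3.4, 0.3, -1.0]
finger_gap: 13.3
time: 22.62
tool_pos: [558.0, 94.4, 146.1]
tcp_rot: [180.0, 0.0, 87.1]
ft_force: [-3.2, 1.6, -0.6]
finger_gap: 13.2
time: 22.88
tool_pos: [558.8, 94.3, 146.1]
tcp_rot: [-180.0, 0.0, 87.1]
ft_force: [-3.5, 1.5, 0.8]
finger_gap: 12.8
```

Buffer contact came at x≈553.5, with the force rising gently. I'll press about 2 mm more to be sure of the catch, then back off to test the latch.

```bash
python3 -m jog '[[[0,0.02,0,0,0,0,0],[0,0,0,0,0,0,0]]]'
python3 -m jog '[[[0,0.02,0,0,0,0,0],[0,0,0,0,0,0,0]]]'
python3 -m jog '[[[0,0.01,0,0,0,0,0],[0,0,0,0,0,0,0],[0,0,0,0,0,0,0]]]'
python3 -m jog '[[[0,-0.03,0,0,0,0,0],[0,0,0,0,0,0,0]]]'
python3 -m jog '[[[0,-0.03,0,0,0,0,0],[0,0,0,0,0,0,0]]]'
```

```text
time: 23.12
tool_pos: [559.7, 94.3, 146.1]
tcp_rot: [-180.0, 0.0, 87.1]
ft_force: [-6.0, 1.2, 1.5]
finger_gap: 13.0
time: 23.38
tool_pos: [560.6, 94.3, 146.1]
tcp_rot: [-180.0, 0.0, 87.1]
ft_force: [-5.6, 1.2, 2.0]
finger_gap: 13.0
time: 23.75
tool_pos: [561.0, 94.3, 146.1]
tcp_rot: [-179.9, 0.0, 87.1]
ft_force: [-5.8, -0.6, 1.7]
finger_gap: 13.1
time: 24.0
tool_pos: [559.6, 94.3, 146.1]
tcp_rot: [-180.0, 0.0, 87.1]
ft_force: [-5.0, 1.4, 0.3]
finger_gap: 13.3
time: 24.25
tool_pos: [558.3, 94.4, 146.1]
tcp_rot: [180.0, 0.0, 87.1]
ft_force: [-3.9, 0.5, -0.2]
finger_gap: 13.4
```

```bash
python3 -m jog '[[[0,-0.02,0,0,0,0,0],[0,0,0,0,0,0,0]]]'
python3 -m jog '[[[0,-0.02,0,0,0,0,0],[0,0,0,0,0,0,0]]]'
python3 -m jog '[[[0,-0.01,0,0,0,0,0],[0,0,0,0,0,0,0]]]'
```

```text
time: 24.5
tool_pos: [557.7, 94.4, 146.1]
tcp_rot: [179.9, -0.0, 87.1]
ft_force: [-1.1, 0.7, -2.3]
finger_gap: 13.0
time: 24.75
tool_pos: [557.2, 94.4, 146.3]
tcp_rot: [179.9, -0.0, 87.1]
ft_force: [4.2, 0.3, -4.9]
finger_gap: 12.9
time: 25.0
tool_pos: [556.9, 94.4, 146.4]
tcp_rot: [179.9, -0.0, 87.1]
ft_force: [6.0, -0.1, -6.6]
finger_gap: 13.2
```

Latched: backing off meets a firm stop at x≈557 (+6 N on top of the buffer force). I'll return to neutral, lower to the floor, open partly, and retreat upward.

```bash
python3 -m jog '[[[0,0.025,0.012,0,0,0,0],[0,0,0,0,0,0,0]]]'
python3 -m jog '[[[0,0,0,0,0,0,0.15],[0,0,0,0,0,0,0.25],[0,0,0,0,0,0,0.35],[0,0,0,0,0,0,0.35],[0,0,0,0,0,0,0.35],[0,0,0,0,0,0,0.35]]]'
python3 -m jog '[[[0,0,-0.1,0,0,0,0.35],[0,0,-0.2,0,0,0,0.35],[0,0,-0.4,0,0,0,0.35],[0,0,-0.4,0,0,0,0.35],[0,0,-0.6,0,0,0,0.35],[0,0,-0.6,0,0,0,0.35],[-0.5,-0.5,-0.4,0,0,0,0.35],[-0.5,-0.8,0,0,0,0,0.35],[-0.5,-0.8,0,0,0,0,0.35],[-0.5,-0.8,0,0,0,0,0.35],[-0.5,-0.8,0,0,0,0,0.35],[-0.5,0,0,0,0,0,0.35]]]'
python3 -m jog '[[[-0.8,0,0,0,0,0,0.35],[-0.8,0,0,0,0,0,0.35],[-0.8,0,0,0,0,0,0.35],[-0.8,0,0,0,0,0,0.35],[0,0,0,0,0,0,0.35]]]'
python3 - <<'E'
from h import *
o=[]
for n,b in(("top",(220,420,130,290)),("side",(240,370,90,190))):
    im,d=snapshot(n); cv2.imwrite
    o.append(cv2.resize(im[b[2]:b[3],b[0]:b[1]],(400,320),interpolation=cv2.INTER_CUBIC))
    W=cloud(n,d)[b[2]:b[3],b[0]:b[1]].reshape(-1,3)
    q=W[(W[:,2]>155)&(W[:,2]<185)&(abs(W[:,0]-560)<40)&(abs(W[:,1]-95)<16)]
    if len(q)>3: print(n,cv2.minAreaRect(q[:,:2].astype(np.float32)),np.percentile(q[:,2],[50,90]))
cv2.imwrite("pics/f.png",np.hstack(o)[...,::-1])
E
```

```text
time: 25.25
tool_pos: [557.5, 94.5, 146.1]
tcp_rot: [180.0, -0.0, 87.1]
ft_force: [0.6, 0.5, 0.8]
finger_gap: 13.7
time: 26.0
tool_pos: [557.1, 94.5, 145.5]
tcp_rot: [-180.0, 0.0, 87.1]
ft_force: [-0.9, 0.5, 0.0]
finger_gap: 29.5
time: 27.5
tool_pos: [363.4, -46.4, 282.8]
tcp_rot: [179.8, 0.1, 87.1]
ft_force: [0.7, -0.1, 0.5]
finger_gap: 29.7
time: 28.12
tool_pos: [356.3, -207.9, 282.0]
tcp_rot: [179.9, 0.1, 86.9]
ft_force: [-1.3, 0.7, 1.2]
finger_gap: 30.0
top ((556.6112060546875, 97.71987915039062), (23.702850341796875, 11.14142894744873), 87.81684112548828) [177.02135908 179.31412284]
side ((556.5350952148438, 100.62246704101562), (21.939741134643555, 12.703740119934082), 82.7843246459961) [176.43274963 177.70627992]
```

View pics/f.png

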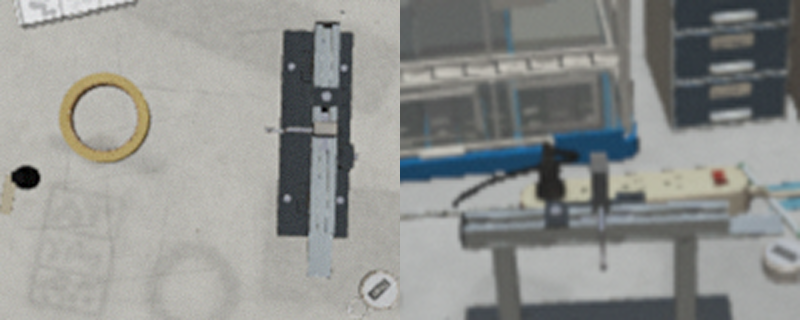

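The hook stands upright by the stop, at (325,127) in the left half and (600,180) in the right. It has kept its place at x≈556.6 after release, and the tape, polish and counter look unmoved. I'll hand in.

```bash
python3 -c "
from h import *
print(job.hand_in())"
```

```text
the job is handed in; nothing more can be done
None
```

The hook is latched in the rail and released, and the job is handed in. The hand-in gives no verdict.

**What I did:** I gripped the hook's block across its 14 mm faces and felt for the channel floor on the landing tongue. I then fed the foot in nose first, about 0.8 mm above the floor. The buffer was first felt at world x ≈ 553.5 mm. I pressed it in about 7 mm, with at most about 6 N measured along the rail. The arm is clear of the scene, and about 28 s of the 72 s were used.

**What the last checks showed:**
- **Latch:** pulling back met a firm stop at x ≈ 557 mm, with the wrist reading +6 N against the pull. After release the hook stayed at x ≈ 556.6 mm in both cameras. Unlatched, the buffer would have pushed it back to about 553 mm.
- **Upright:** the top of the block is at about z = 177 mm, where 176 mm is expected.
- **Other things:** the tape, polish and counter look unmoved in the final pictures. I did not measure them again.

**What disagreed or was unclear:**
- **Sideways position:** the final top view puts the block about 3 mm to the left of the rail line I fitted. This could be calibration error at that height or a slight lean towards the wire. It is within the ±8 mm limit, and as a lean it would be about 0.07 rad.
- **Catch bump:** I felt no clear bump along the rail when the nose passed the catch, only about 1 N sideways.
- **Final spring force:** the 6.5 N contact force can't be measured from the arm once the hook is released, so it rests on the pull-back test.

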